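# Zero a rubber hardness tester and hold its plunger ready in both guide bushes

### The arm

A 7-joint arm with a two-finger parallel gripper is mounted at the origin on the work surface; the furniture and walls round the work are solid. World frame = base frame: x ahead of the robot, y to its left, z up, the work surface at z = 0. Lengths are in mm, angles in rad, forces in N, time in s.
With the tool pointing down it reaches from about 350 to 900 mm from the base axis. Payload 19.9 kg.
Tool frame: the origin (TCP) lies on the centre line of the jaws, within the pads' length; the fingertips stand 17 mm ahead of it and the grasp point (between the pads) lies 2 mm behind it (bot.tcp_to_tips is the z of the fingertips in the tool frame, in mm); z points along the fingers, y is the direction in which the jaws open and shut (so a half turn about z gives the same grasp; the last joint's range is limited). The gripper opens to 94 mm and grips with 3 to 60 N. Pads are 16 mm wide; open, the fingers measure 119 mm over their backs; the gripper's body (75 mm by 177 mm) begins 78 mm behind the grasp point.
Start: joints at [-1.242, 0.417, -0.01, 1.614, 0.005, 1.111, -0.053], TCP at [225.881, 582.733, 222.425] pointing down, gripper open.
Joint ranges: [-2.81, 2.81], [-0.39, 2.02], [-1.27, 1.25], [0.06, 2.57], [-1.19, 4.33], [0.19, 2], [-2.82, 2.82]. Speed limits (rad/s): [1.89, 1.89, 2.39, 2.39, 3.01, 3.01, 3.01].

### API

Orientations are given as a unit quaternion [w, x, y, z].
In Python, from plant import bot gives the robot as it stands.
- The arm moves only by the tool send_rows, never from a script. Its argument "plan" is one flat list of numbers, 7 for each row, row after row: the shift along the tool's x, y, z in mm, then the turn, a rotation vector about the tool's x, y, z in degrees, then the finger opening in mm, from 0 to 94. A call has 1 to 8 rows; each row is the pose to reach, as a shift and turn from the pose measured when the call began, along the tool's axes at that moment; what a row does not reach only later rows make up. A row lasts 1/12 s, in which the tool goes at most 41.7 mm and 7.16 degrees, less where a joint would pass 70% of its speed; a pose out of reach is approached as far as the arm can. A call with a gripper value outside its range is refused whole. The fingers move at their own pace and stop on an object; the grip force is fixed at half the most. Time passes only in rows, so rows that repeat a pose let the fingers close. It gives the time, the measured TCP pose, the force and the opening at its end, in the units of the state.
- bot.read_state(): the state, without advancing time (a new reading comes with each control period).
- bot.get_image(name): name is "side" or "top" or "wrist"; returns the picture (480x640x3 uint8, blue, green, red); there is no depth.
- bot.calibration(name): a dict with "mtx" (3x3 intrinsics, pixels), "T" (4x4, takes a point from camera to world coordinates); the wrist camera has in their place "T_tool_cam" (4x4, takes a point from camera to tool coordinates, whose origin is the TCP and whose axes are the flange's). Camera axes: x right, y down, z forward; pixel columns grow to the right and rows downward; lengths in mm; the calibration is good to about 2 mm. A picture is of the moment at which its call begins: read the wrist's pose just before it. calibration takes no time and is no camera call.
- bot.sign_off(): hands the job in, once; it reports no verdict.
Trained networks look in the newest picture that a camera, given by its name, has taken for a name from the list of things; names that differ only in an ending like _2 or _b are one class to them, and where a whole thing is asked for, a point or a joint stands for the part that bears it (a point fixed in the world has none). Each returns a list of dicts, best first, with "p" (0 to 1); they miss things now and then, are a little off and sometimes report something else, mostly with a low value. They report only what shows in the picture. A call takes as long as a camera call. They do not tell look-alikes from the thing itself.
- bot.recognise(query, camera): "location" ([column, row] as shares, 0 to 1, of the picture: columns of its width, rows of its height, amid what is visible of it).
The state is a dict: "t": time; "joints": joint angles; "dq": joint speeds; "tau": joint torques, N m; "tcp_pos": TCP position; "tcp_rot": TCP orientation; "contact_force": force on the tool from outside, world axes, zero at the start; "ft_torque": the same for the moment, N m; "gripper_width": opening from 0.0 (shut) to 1.0 (fully open).
Only numpy, scipy, OpenCV 4.12 (cv2) and the standard library are available. Lean on these libraries where they do the work, as an engineer would, in place of code of your own. Each camera call takes 0.05 s, during which the arm holds its last target. There are 200 camera calls.

### The job

Get the rubber hardness tester ready for a dead-load reading: while the steel plunger still hangs in its rack, press the readout's green key (on), then the blue key (depth channel), then the white key (zero), one at a time, each fully down and let up again, and keep off the red key. Then lift the plunger by its knob and thread it, tip down, through the tester's upper bush and on through the lower bush, and finish still holding it there by the knob, upright and still, with its tip about half a centimetre above the black rubber disc on the anvil; the tip must not touch the disc at any time. Leave the disc and everything else on the bench where it is.

Things in the scene. Friction and masses are not known exactly. Their poses are not given: they have to be found in the camera images.
- tester: fixed white bench tester with a C shape, open towards the robot: base 190 x 130 mm, a column 36 x 50 mm and 155 mm high at its back, and two arms from the column that carry the upper and the lower guide bush on one vertical axis. Origin: on that axis at bench height; x points from the axis back to the column (column front 67 mm from the axis), z up. The steel anvil under the axis has its top at 30 mm. Nothing of it stands higher than 155 mm
- upper_bush (a point): centre of the top face of the upper brass bush (in a black round boss 48 mm across), 148 mm above the bench. Plain bore 14 mm, from 122 to 148 mm above the bench
- lower_bush (a point): centre of the top face of the lower brass bush, 90 mm above the bench, straight below the upper one. Plain bore 14 mm, from 68 to 90 mm above the bench
- plunger_knob (a point): centre of the dark knurled grip knob of the steel plunger (loose, about 0.2 kg); z along the plunger, away from the tip. Knob 24 mm across and 30 mm high. Plunger from the tip up: 2.5 mm radius ball tip, cone to 14 mm, plain 12 mm shaft to 118 mm, collar 23 mm across to 123 mm, neck, knob from 132 to 162 mm. At the start it hangs upright in the rack by its collar, knob centre 161 mm and tip 14 mm above the bench
- plunger_tip (a point): lowest point of the plunger's tip, on its axis 147 mm below the knob's centre; z as for the knob
- rack: fixed plunger rack: base plate 86 x 76 mm, a post at the back, and a top plate 76 x 52 mm at 122 to 132 mm above the bench with a 15 mm hole that the plunger's shaft hangs in; open above, so the plunger is lifted straight up and its tip must rise at least 120 mm to clear the plate. Origin: under the hole at bench height; x towards the post
- readout: fixed low grey readout box 172 x 124 mm, top 40 mm above the bench, display at its far end (+x) and four round keys, two by two, towards the robot. Origin: centre of its underside; x towards the display, y left, z up
- key_green (a joint): travel of the green key (on), m: 0 up, 0.006 fully down; a spring pushes it up again, about 1.2 N to start it and 4 N fully down
- key_blue (a joint): travel of the blue key (depth channel), m: 0 up, 0.006 fully down; a spring pushes it up again, about 1.2 N to start it and 4 N fully down
- key_white (a joint): travel of the white key (zero), m: 0 up, 0.006 fully down; a spring pushes it up again, about 1.2 N to start it and 4 N fully down
- key_red (a joint): travel of the red key (erases the stored readings), m: 0 up, 0.006 fully down; a spring pushes it up again, about 1.2 N to start it and 4 N fully down
- key_green_top (a point): centre of the green key's top face (far left key seen from the robot, at [-8, +30] mm in the readout's x, y), 24 mm across, 52 mm above the bench when up; its neighbours are 50 and 60 mm away, centre to centre
- key_blue_top (a point): centre of the blue key's top face (far right key seen from the robot, at [-8, -30] mm in the readout's x, y), 24 mm across, 52 mm above the bench when up; its neighbours are 50 and 60 mm away, centre to centre
- key_white_top (a point): centre of the white key's top face (near left key seen from the robot, at [-58, +30] mm in the readout's x, y), 24 mm across, 52 mm above the bench when up; its neighbours are 50 and 60 mm away, centre to centre
- key_red_top (a point): centre of the red key's top face (near right key seen from the robot, at [-58, -30] mm in the readout's x, y), 24 mm across, 52 mm above the bench when up; its neighbours are 50 and 60 mm away, centre to centre
- specimen_top (a point): centre of the top face of the loose black rubber disc on the anvil, 80 mm across, 12 mm thick; its top is 42 mm above the bench
- jar: loose white jar with a black cap, 62 x 62 x 104 mm; origin at its foot; bystander
- jar_b: loose jar with tan granules and a black cap, 62 x 62 x 104 mm; origin at its foot; bystander
- spare_disc: loose spare black rubber disc, 80 mm across, 13 mm thick, on the bench left of the tester; origin at its underside; bystander
- bottle_w: loose cream bottle, 62 mm across, 137 mm high; origin at its foot; bystander
- drilled_bar: loose drilled black rubber bar, 34 x 105 x 9 mm; origin at its underside; bystander
There are look-alikes about, which are no part of the job. There is more than one size of the part that bears plunger_knob; the job needs the middle-sized.

How it is judged:
By the outcome, as a careful person would: the job done as asked, in the order asked, and still so for the second after the job is handed in, while the arm keeps its last pose, push and grip.
It also fails if it takes over 67 s, if anything falls off the work surface, if the arm or the gripper's body presses on something with over 40 N, if the wrist force passes 120 N, or if a joint passes its speed limit or range.

## Working session

There is one attempt and no reset: what is moved stays moved. The work goes in short steps, Python scripts to look and compute and a tool call to move; the robot and the scene stay as the last step left them, time stands still between calls to the robot, and variables do not carry over. Pictures are saved under pics/ and viewed, about 8 in all and at most 12, crops included, and the job is handed in when it is done.

Besides the shell and the picture viewer there is one more tool, called after "Emit:" as name(argument=value, ...), one argument or row to a line, values as JSON. send_rows: Moves the arm, as the interface text tells. Its arguments: {"type":"object","properties":{"plan":{"type":"array","items":{"type":"number"}}},"required":["plan"]}

```bash
mkdir -p pics; ls
cat > h.py <<'E'
import numpy as np, cv2
from plant import bot
from scipy.spatial.transform import Rotation as R
def pose():
    s=bot.read_state(); q=s["tcp_rot"]; T=np.eye(4)
    T[:3,:3]=R.from_quat([q[1],q[2],q[3],q[0]]).as_matrix(); T[:3,3]=s["tcp_pos"]; return s,T
def cam(n):
    c=bot.calibration(n)
    if n=="wrist": return np.array(c["mtx"]),pose()[1]@np.array(c["T_tool_cam"])
    return np.array(c["mtx"]),np.array(c["T"])
def ray(n,uv,z):
    K,T=cam(n); d=T[:3,:3]@np.linalg.solve(K,[uv[0],uv[1],1]); o=T[:3,3]
    return o+d*(z-o[2])/d[2]
def proj(n,p):
    K,T=cam(n); q=np.linalg.inv(T)@np.r_[p,1]; q=K@q[:3]; return q[:2]/q[2]
E
python3 - <<'E'
from h import *
s,T=pose(); print(s["t"],T.round(3).tolist(),s["contact_force"],s["gripper_width"])
ims=[bot.get_image(n) for n in("side","top","wrist")]
for n,i in zip(("side","top","wrist"),ims):
    cv2.imwrite(f"pics/{n}0.png",i); K,C=cam(n); print(n,K[0,0],C[:3,3].round(),C[:3,2].round(2))
Z={"upper_bush":148,"plunger_knob":161,"key_green_top":52,"key_blue_top":52,"key_white_top":52,"key_red_top":52,"specimen_top":42}
for n in("top","side"):
  for k,z in Z.items():
    for r in bot.recognise(k,n)[:4]:
        uv=np.array(r["location"])*[640,480]; print(n,k,round(r["p"],2),uv.round(),ray(n,uv,z).round(1))
print(bot.read_state()["t"])
E
```

```text
pics
0.0 [[-0.932, 0.361, -0.0, 225.77], [0.361, 0.932, -0.001, 582.421], [-0.0, -0.001, -1.0, 221.836], [0.0, 0.0, 0.0, 1.0]] [0.08773636 0.22927644 0.66232705] 1.0019613266228946
side 619.8324709500191 [ 468. 1213.  647.] [ 0.02 -0.92 -0.39]
top 504.1469691215922 [ 328.  -22. 1355.] [ 0.13  0.01 -0.99]
wrist 412.78637699467714 [160. 609. 384.] [ 0.22 -0.09 -0.97]
top upper_bush 0.92 [285. 193.] [598.6  64.5 148. ]
top upper_bush 0.32 [416. 227.] [ 522.7 -255.2  148. ]
top plunger_knob 0.6 [254. 289.] [364.2 128.8 161. ]
top plunger_knob 0.51 [282. 288.] [369.1  63.  161. ]
top key_green_top 0.42 [416. 226.] [ 542.  -274.2   52. ]
top key_blue_top 0.44 [222. 306.] [321.6 223.6  52. ]
top key_white_top 0.54 [410. 250.] [ 479.2 -259.9   52. ]
top specimen_top 0.79 [289. 217.] [559.5  57.6  42. ]
side upper_bush 0.59 [232. 370.] [601.3 507.1 148. ]
side upper_bush 0.58 [253. 288.] [600.9 268.  148. ]
side upper_bush 0.37 [327. 217.] [474.5 -72.1 148. ]
side upper_bush 0.21 [305. 228.] [521.8  -8.6 148. ]
side plunger_knob 0.79 [353. 287.] [428.8 287.2 161. ]
side plunger_knob 0.4 [369. 310.] [406.  362.7 161. ]
side key_green_top 0.37 [304. 222.] [ 535.3 -279.6   52. ]
side key_green_top 0.31 [340. 257.] [444.9 -68.   52. ]
side key_blue_top 0.48 [307. 217.] [ 530.3 -318.3   52. ]
side key_red_top 0.37 [329. 217.] [ 472.1 -317.4   52. ]
side specimen_top 0.72 [278. 294.] [574.2  94.7  42. ]
side specimen_top 0.34 [254. 287.] [626.9  61.7  42. ]
0.85
```

```bash
python3 -c "
import cv2,numpy as np
a=[cv2.imread(f'pics/{n}0.png') for n in('top','side')]
cv2.imwrite('pics/both.png',cv2.resize(np.vstack(a),(800,1200))[:600]); cv2.imwrite('pics/sideb.png',cv2.resize(a[1],(800,600)))"
```

```text
(no output)
```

View pics/both.png

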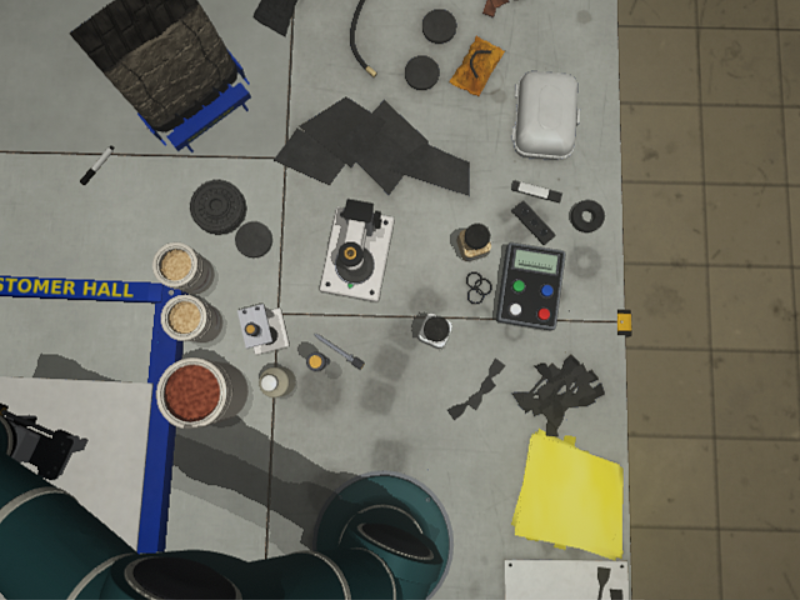

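View pics/sideb.png

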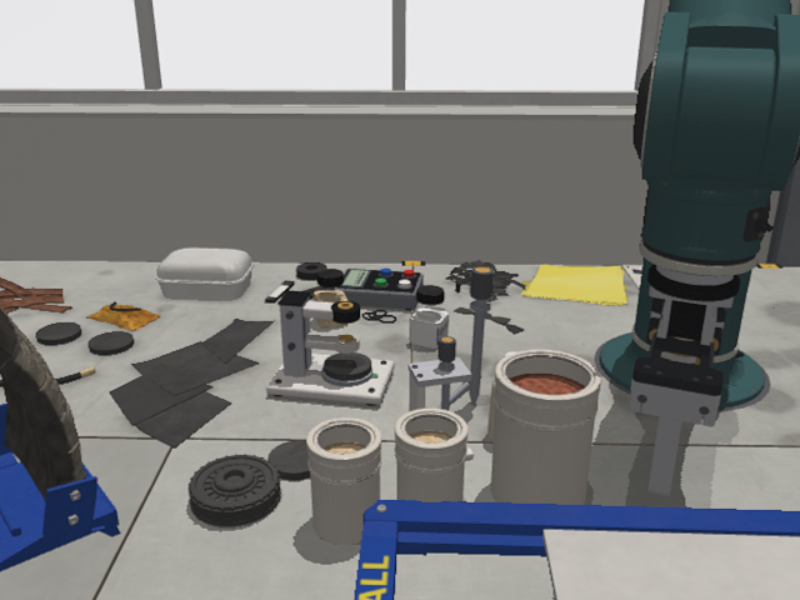

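The top view (scaled by 1.25) shows the rack with a plunger at about (252,328). A second knob is at (317,362), and the side view shows it as a taller plunger. The tester bush is at (350,254). The keys are green (519,286), blue (547,291), white (515,309) and red (543,314). I'll enlarge both plungers before choosing one.

Run:
```python
from h import *
for k,uv,z in [("rackknob",(252,328),161),("tallknob",(317,362),161),("tallknob",(317,362),230),("bush",(350,254),148),("g",(519,286),52),("b",(547,291),52),("w",(515,309),52),("r",(543,314),52),("bottle",(270,380),137),("bigpot",(195,393),140),("pot2",(185,318),100),("jar",(436,330),104)]:
    print(k,ray("top",np.array(uv)/1.25,z).round(1))
for k,uv,z in [("rackknob",(447,349),161),("tallknob",(482,283),161),("tallknob",(482,283),230),("bush",(345,311),148)]:
    print("side",k,ray("side",np.array(uv)/1.25,z).round(1))
t=cv2.imread("pics/top0.png")[225:325,175:305]; s=cv2.imread("pics/side0.png")[195:345,205:405]
cv2.imwrite("pics/c1.png",np.hstack([cv2.resize(t,(390,300),interpolation=3),cv2.resize(s,(400,300),interpolation=3)]))
```

```text
rackknob [423.7 255.5 161. ]
tallknob [362.6 129.3 161. ]
tallknob [360.6 120.5 230. ]
bush [574.2  75.4 148. ]
g [ 534.5 -272.5   52. ]
b [ 525.4 -330.9   52. ]
w [ 485.8 -264.1   52. ]
r [ 476.9 -322.2   52. ]
bottle [326.7 221.  137. ]
bigpot [298.4 362.2 140. ]
pot2 [445.2 405.  100. ]
jar [433.5 -97.5 104. ]
side rackknob [420.3 256.6 161. ]
side tallknob [352.8  12.8 161. ]
side tallknob [369.2 183.3 230. ]
side bush [574.5 102.9 148. ]
```

View pics/c1.png

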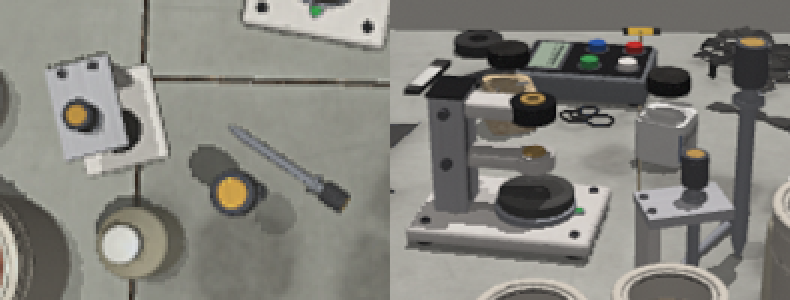

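There are three plungers: tall and standing at top-crop (232,192), small and lying at (290,165), and one hanging in the rack at (77,115). The racked one is the middle-sized. Both cameras place its knob within 3 mm of (422,256) at 161 mm height, so it matches the description. I'll do the keys first, raising the arm and crossing over with the fingers shut.

Emit:
send_rows(
  plan=[0,0,-41,0,0,0,0,0,0,-82,0,0,0,0,-578,-721,-82,0,0,68.8,0,-578,-721,-82,0,0,68.8,0,-578,-721,-82,0,0,68.8,0,-578,-721,-82,0,0,68.8,0,-578,-721,-82,0,0,68.8,0,-578,-721,-82,0,0,68.8,0],
)

```text
t: 1.52
tcp_pos: [301.3, 342.4, 304.5]
tcp_rot: [-0.0, 0.534, 0.846, 0.0]
contact_force: [1.1, 0.7, 0.1]
gripper_width: 0.475
```

```bash
cat >> h.py <<'E'
def go(p,yaw=90):
    "tool shift and rotvec(deg) to world TCP p with tool x at azimuth yaw, pointing down"
    s,T=pose(); a=np.radians(yaw); X=np.array([np.cos(a),np.sin(a),0]); Z=np.array([0,0,-1.]); Rt=np.c_[X,np.cross(Z,X),Z]
    return (T[:3,:3].T@(np.array(p)-T[:3,3])).round(1), R.from_matrix(T[:3,:3].T@Rt).as_rotvec(degrees=True).round(2)
E
python3 -c "
from h import *
s,T=pose();print(s['t'],T.round(3).tolist(),s['gripper_width'],np.round(s['joints'],2));print(go((505,-300,240)))"
```

```text
1.5167 [[-0.43, 0.903, -0.0, 301.329], [0.903, 0.43, 0.001, 342.387], [0.001, 0.0, -1.0, 304.501], [0.0, 0.0, 0.0, 1.0]] 0.4751110431943157 [-1.1   0.03  0.18  1.91 -0.01  1.2  -0.46]
(array([-667.5,  -92.6,   64.1]), array([ 0.  , -0.03, 25.49]))
```

Emit:
send_rows(
  plan=[-667,-92,0,0,0,25.5,0,-667,-92,0,0,0,25.5,0,-667,-92,0,0,0,25.5,0,-667,-92,0,0,0,25.5,0,-667,-92,0,0,0,25.5,0,-667,-92,0,0,0,25.5,0,-667,-92,0,0,0,25.5,0,-667,-92,0,0,0,25.5,0],
)

```text
t: 2.18
tcp_pos: [402.0, 24.5, 304.6]
tcp_rot: [-0.0, 0.707, 0.707, 0.001]
contact_force: [1.3, -0.0, -0.7]
gripper_width: 0.008
```

```bash
python3 -c "
from h import *
s,T=pose();print(s['t'],T.round(3).tolist(),s['gripper_width'],np.round(s['joints'],2));print(go((505,-300,220)))"
```

```text
2.1833 [[0.0, 1.0, 0.001, 402.029], [1.0, -0.0, 0.001, 24.504], [0.001, 0.001, -1.0, 304.632], [0.0, 0.0, 0.0, 1.0]] 0.007605407999967627 [-0.77 -0.12  0.59  2.03  0.07  1.21 -0.21]
(array([-324.6,  102.9,   84.2]), array([ 0.05, -0.08, -0.  ]))
```

Emit:
send_rows(
  plan=[-325,103,84,0,0,0,0,-325,103,84,0,0,0,0,-325,103,84,0,0,0,0,-325,103,84,0,0,0,0,-325,103,84,0,0,0,0,-325,103,84,0,0,0,0,-325,103,84,0,0,0,0,-325,103,84,0,0,0,0],
)

```text
t: 2.85
tcp_pos: [499.8, -284.0, 224.0]
tcp_rot: [-0.0, 0.707, 0.707, 0.001]
contact_force: [-0.3, 2.3, 1.4]
gripper_width: 0.003
```

Emit:
send_rows(
  plan=[-20,0,0,0,0,0,0,-20,0,0,0,0,0,0],
)

```text
t: 3.02
tcp_pos: [498.5, -308.9, 223.0]
tcp_rot: [-0.0, 0.709, 0.706, -0.001]
contact_force: [-0.4, -1.1, -0.2]
gripper_width: 0.005
```

Run:
```python
from h import *
s,T=pose();print(s['t'],T[:3,3].round(1),s["contact_force"])
i=bot.get_image("wrist"); cv2.imwrite("pics/w1.png",i)
for k in("green","blue","white","red"):
    for r in bot.recognise(f"key_{k}_top","wrist")[:2]:
        uv=np.array(r["location"])*[640,480]; print(k,round(r["p"],2),uv.round(),ray("wrist",uv,52).round(1))
hsv=cv2.cvtColor(i,cv2.COLOR_BGR2HSV)
for k,lo,hi in (("g",(45,120,60),(80,255,255)),("b",(105,120,60),(130,255,255)),("r",(0,150,80),(6,255,255)),("w",(0,0,200),(180,40,255))):
    n,l,st,c=cv2.connectedComponentsWithStats(cv2.inRange(hsv,lo,hi))
    for j in np.argsort(-st[1:,4])[:2]+1: print(k,st[j,4],c[j].round(1),ray("wrist",c[j],52).round(1))
```

```text
3.0167 [ 498.5 -308.9  223. ] [-0.35919171 -1.07414876 -0.18451944]
green 0.96 [369. 176.] [ 536.7 -266.8   52. ]
blue 0.82 [359. 246.] [ 530.3 -323.7   52. ]
white 0.93 [305. 171.] [ 485.8 -260.5   52. ]
red 0.79 [296. 239.] [ 478.4 -317.    52. ]
g 701 [366.5 174.3] [ 535.9 -262.9   52. ]
b 672 [355.4 244.7] [ 528.3 -321.6   52. ]
r 646 [296.8 237.2] [ 479.3 -315.2   52. ]
w 56370 [152.3 166.3] [ 364.1 -257.2   52. ]
w 41840 [552.  208.6] [ 689.  -290.4   52. ]
```

View pics/w1.png

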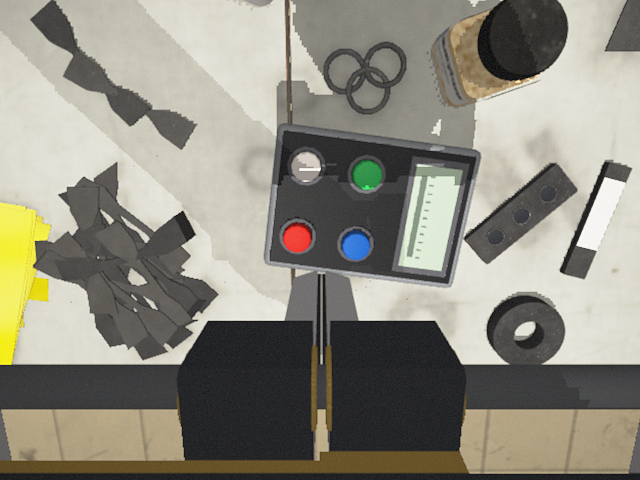

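The wrist view shows green (367,175), blue (356,245), white (305,168) and red (297,237), with the closed fingertips at about (321,272). I'll move above green, let it settle and re-measure.

Emit:
send_rows(
  plan=[41,37,100,0,0,0,0,41,37,100,0,0,0,0,41,37,100,0,0,0,0,41,37,100,0,0,0,0,41,37,100,0,0,0,0,41,37,100,0,0,0,0],
)

```text
t: 3.77
tcp_pos: [537.4, -261.6, 125.7]
tcp_rot: [0.0, 0.706, 0.708, 0.001]
contact_force: [0.0, -0.2, 1.6]
gripper_width: 0.005
```

Run:
```python
from h import *
s,T=pose();print(s['t'],T.round(4).tolist(),s["contact_force"])
i=bot.get_image("wrist"); cv2.imwrite("pics/w2.png",i)
print("tip proj",proj("wrist",(T@[0,0,17,1])[:3]), "key proj", proj("wrist",[535.5,-268,52]))
for k in("green","blue","white","red"):
    for r in bot.recognise(f"key_{k}_top","wrist")[:1]:
        uv=np.array(r["location"])*[640,480]; print(k,round(r["p"],2),uv.round(),ray("wrist",uv,52).round(1))
hsv=cv2.cvtColor(i,cv2.COLOR_BGR2HSV)
for k,lo,hi in (("g",(45,120,60),(80,255,255)),("b",(105,120,60),(130,255,255)),("r",(0,150,80),(6,255,255))):
    n,l,st,c=cv2.connectedComponentsWithStats(cv2.inRange(hsv,lo,hi))
    for j in np.argsort(-st[1:,4])[:2]+1: print(k,st[j],c[j].round(1),ray("wrist",c[j],52).round(1))
t=bot.get_image("top"); 
for k in("green","blue","white","red"):
    for r in bot.recognise(f"key_{k}_top","top")[:1]:
        uv=np.array(r["location"])*[640,480]; print("top",k,round(r["p"],2),uv.round(),ray("top",uv,52).round(1))
```

```text
3.7667 [[-0.0029, 1.0, 0.0025, 537.4393], [1.0, 0.0029, 0.0016, -261.5817], [0.0016, 0.0025, -1.0, 125.6662], [0.0, 0.0, 0.0, 1.0]] [ 1.24790500e-03 -1.74307356e-01  1.63663577e+00]
tip proj [322.95416166 290.25057733] key proj [318.94978148 265.82352958]
green 0.59 [319. 264.] [ 535.5 -267.    52. ]
blue 0.59 [324. 351.] [ 538.6 -324.2   52. ]
white 0.73 [237. 259.] [ 486.7 -263.7   52. ]
g [298 247  39  41 871] [317.3 262. ] [ 534.4 -265.2   52. ]
b [320 344   3  21  43] [321. 356.] [ 536.8 -327.4   52. ]
top white 0.51 [380. 194.] [ 624.5 -179.    52. ]
top red 0.31 [202. 264.] [429.3 279.7  52. ]
```

View pics/w2.png

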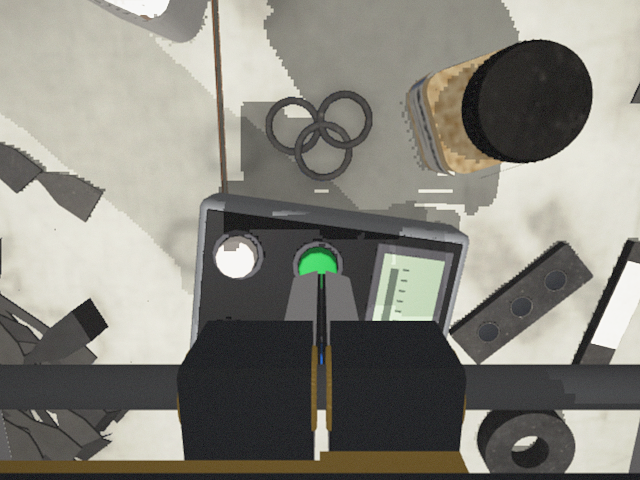

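The closed fingertips are just off the green key, which sits at about (318,265), or (535.3,-267.5) in the world frame. The readout yaw is about -7.5°. Pressing green.

Emit:
send_rows(
  plan=[-6,-2,30,0,0,0,0,-6,-2,50,0,0,0,0,-6,-2,56,0,0,0,0,-6,-2,59,0,0,0,0,-6,-2,62,0,0,0,0,-6,-2,63,0,0,0,0,-6,-2,63,0,0,0,0,-6,-2,63,0,0,0,0],
)

```text
t: 4.93
tcp_pos: [535.5, -267.6, 63.1]
tcp_rot: [-0.0, 0.706, 0.708, 0.002]
contact_force: [-6.2, 2.5, 13.7]
gripper_width: 0.004
```

Run:
```python
from h import *
s,T=pose();print(s['t'],T.round(4).tolist(),s["contact_force"])
```

```text
4.9333 [[-0.0023, 1.0, 0.0024, 535.5011], [1.0, 0.0023, 0.0025, -267.5636], [0.0025, 0.0024, -1.0, 63.1187], [0.0, 0.0, 0.0, 1.0]] [-6.21263818  2.45046638 13.66356371]
```

The force is 13.7 N, above the 4 N spring, so green is on its stop. I'll press it slightly more, lift, and go to above blue.

Emit:
send_rows(
  plan=[0,0,0.7,0,0,0,0,0,0,-15,0,0,0,0,0,0,-30,0,0,0,0,0,0,-30,0,0,0,0,-30,-4,-30,0,0,0,0,-59.5,-8,-30,0,0,0,0,-59.5,-8,-30,0,0,0,0,-59.5,-8,-30,0,0,0,0],
)

```text
t: 5.6
tcp_pos: [527.1, -328.9, 93.6]
tcp_rot: [0.001, 0.707, 0.707, 0.002]
contact_force: [0.3, 0.5, 1.1]
gripper_width: 0.007
```

Run:
```python
from h import *
s,T=pose();print(s['t'],T.round(4).tolist(),s["contact_force"])
i=bot.get_image("wrist"); cv2.imwrite("pics/w3.png",i)
print("blue proj",proj("wrist",[527.5,-327,52]), proj("wrist",[535.3,-267.5,52]))
for k in("green","blue","white","red"):
    for r in bot.recognise(f"key_{k}_top","wrist")[:1]:
        uv=np.array(r["location"])*[640,480]; print(k,round(r["p"],2),uv.round(),ray("wrist",uv,52).round(1))
cv2.imwrite("pics/w3.png",i)
```

```text
5.6 [[0.0001, 1.0, 0.0031, 527.142], [1.0, -0.0001, 0.0014, -328.8928], [0.0014, 0.0031, -1.0, 93.6225], [0.0, 0.0, 0.0, 1.0]] [0.32987654 0.50752686 1.06215386]
blue proj [322.33396035 273.50735849] [338.81838487 157.06250235]
green 0.94 [338. 160.] [ 535.1 -268.1   52. ]
blue 0.63 [322. 265.] [ 527.6 -321.1   52. ]
white 0.55 [235. 148.] [ 485.7 -261.8   52. ]
red 0.7 [227. 263.] [ 478.9 -319.9   52. ]
```

View pics/w3.png

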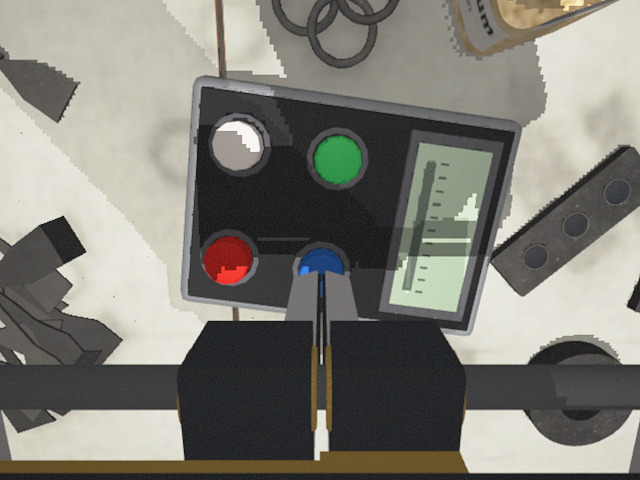

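Green is up again at (338,159), white is at (237,146), and the tips are over blue at (321,270). The display has lit up. Pressing blue.

Emit:
send_rows(
  plan=[2,0,15,0,0,0,0,2,0,24,0,0,0,0,2,0,28,0,0,0,0,2,0,30,0,0,0,0,2,0,31,0,0,0,0,2,0,31.2,0,0,0,0,2,0,31.2,0,0,0,0],
)

```text
t: 6.43
tcp_pos: [528.3, -323.2, 62.9]
tcp_rot: [-0.001, 0.706, 0.709, 0.003]
contact_force: [-6.7, 10.1, 21.8]
gripper_width: 0.004
```

Emit:
send_rows(
  plan=[0,0,0.5,0,0,0,0],
)

```text
t: 6.52
tcp_pos: [528.3, -323.0, 63.3]
tcp_rot: [-0.001, 0.706, 0.709, 0.003]
contact_force: [-3.8, 1.1, 7.1]
gripper_width: 0.003
```

Blue bottomed at 62.9 mm with 21.8 N. Lifting and moving to above white.

Emit:
send_rows(
  plan=[0,0,-15,0,0,0,0,0,0,-30,0,0,0,0,0,0,-30,0,0,0,0,30,-21,-30,0,0,0,0,62,-42.5,-30,0,0,0,0,62,-42.5,-30,0,0,0,0,62,-42.5,-30,0,0,0,0,62,-42.5,-30,0,0,0,0],
)

```text
t: 7.18
tcp_pos: [486.1, -261.5, 94.0]
tcp_rot: [-0.0, 0.705, 0.709, 0.003]
contact_force: [0.8, -1.1, 0.6]
gripper_width: 0.003
```

Run:
```python
from h import *
s,T=pose();print(s['t'],T.round(4).tolist(),s["contact_force"])
i=bot.get_image("wrist")
for k in("green","blue","white","red"):
    for r in bot.recognise(f"key_{k}_top","wrist")[:1]:
        uv=np.array(r["location"])*[640,480]; print(k,round(r["p"],2),uv.round(),ray("wrist",uv,52).round(1))
print(proj("wrist",[485.7,-261,52])); cv2.imwrite("pics/w4.png",i)
```

```text
7.1833 [[-0.005, 1.0, 0.0038, 486.0607], [1.0, 0.005, 0.0053, -261.4758], [0.0052, 0.0039, -1.0, 93.9875], [0.0, 0.0, 0.0, 1.0]] [ 0.82966381 -1.13286854  0.61213716]
green 0.69 [413. 292.] [ 533.7 -271.7   52. ]
white 0.76 [321. 265.] [ 484.8 -257.2   52. ]
[322.89628935 272.41920328]
```

Emit:
send_rows(
  plan=[0,0,15,0,0,0,0,0,0,24,0,0,0,0,0,0,28,0,0,0,0,0,0,30,0,0,0,0,0,0,31,0,0,0,0,0,0,31.5,0,0,0,0,0,0,31.5,0,0,0,0],
)

```text
t: 8.02
tcp_pos: [485.5, -262.2, 62.9]
tcp_rot: [-0.001, 0.706, 0.708, 0.003]
contact_force: [-7.9, 4.1, 21.5]
gripper_width: 0.005
```

Emit:
send_rows(
  plan=[0,0,0.6,0,0,0,0],
)

```text
t: 8.1
tcp_pos: [485.4, -262.2, 63.1]
tcp_rot: [-0.001, 0.706, 0.708, 0.003]
contact_force: [-4.3, 4.3, 12.3]
gripper_width: 0.002
```

Emit:
send_rows(
  plan=[0,0,-20,0,0,0,0,0,0,-60,0,0,0,0,0,0,-100,0,0,0,0,0,0,-140,0,0,0,0,0,0,-180,0,0,0,20,0,0,-220,0,0,0,60,0,0,-240,0,0,0,60,0,0,-240,0,0,0,60],
)

```text
t: 8.77
tcp_pos: [485.7, -265.0, 307.7]
tcp_rot: [0.001, 0.706, 0.708, 0.005]
contact_force: [-0.3, -0.3, -0.9]
gripper_width: 0.249
```

Run:
```python
from h import *
s,T=pose();print(s['t'],T.round(4).tolist(),s["contact_force"]); print(go((422,256,300)), go((420,120,300)))
```

```text
8.7667 [[-0.0026, 1.0, 0.0086, 485.7301], [1.0, 0.0026, 0.0051, -265.0177], [0.0051, 0.0087, -0.9999, 307.7448], [0.0, 0.0, 0.0, 1.0]] [-0.25304525 -0.32034617 -0.88006247]
(array([521.1, -62.5,   9.9]), array([ 0.5 , -0.29,  0.15])) (array([385.1, -64.8,   9.2]), array([ 0.5 , -0.29,  0.15]))
```

All three keys have been pressed. I'll pass over the tester to measure the bush, then go on to the rack.

Emit:
send_rows(
  plan=[305,89,0,0.5,-0.3,0,60,305,89,0,0.5,-0.3,0,60,305,89,0,0.5,-0.3,0,60,305,89,0,0.5,-0.3,0,60,305,89,0,0.5,-0.3,0,60,305,89,0,0.5,-0.3,0,60,305,89,0,0.5,-0.3,0,60,305,89,0,0.5,-0.3,0,60],
)

```text
t: 9.43
tcp_pos: [574.3, 44.9, 309.5]
tcp_rot: [-0.0, 0.705, 0.709, -0.0]
contact_force: [0.3, -0.1, 0.4]
gripper_width: 0.639
```

Emit:
send_rows(
  plan=[5,0,0,0,0,0,60,5,0,0,0,0,0,60,5,0,0,0,0,0,60],
)

```text
t: 9.68
tcp_pos: [573.9, 48.9, 309.3]
tcp_rot: [-0.0, 0.705, 0.709, -0.001]
contact_force: [-0.8, -1.2, 0.9]
gripper_width: 0.638
```

Run:
```python
from h import *
s,T=pose();print(s['t'],T.round(4).tolist(),s["contact_force"],abs(np.array(s["dq"])).max())
i=bot.get_image("wrist"); cv2.imwrite("pics/w5.png",i)
for k,z in(("upper_bush",148),("plunger_knob",161),("key_red_top",52)):
    for r in bot.recognise(k,"wrist")[:3]:
        uv=np.array(r["location"])*[640,480]; print(k,round(r["p"],2),uv.round(),ray("wrist",uv,z).round(1))
for k,z in(("upper_bush",148),("rack",127)):
    pass
print(go((422,215,300)))
```

```text
9.6833 [[-0.0057, 1.0, -0.0016, 573.8912], [1.0, 0.0057, -0.0002, 48.887], [-0.0002, -0.0016, -1.0, 309.2855], [0.0, 0.0, 0.0, 1.0]] [-0.82807105 -1.18501637  0.89537917] 0.020679453719913237
upper_bush 0.68 [365. 183.] [606.8  81.3 148. ]
plunger_knob 0.82 [153. 160.] [447.7  99.3 161. ]
plunger_knob 0.28 [315. 157.] [568.4 102.  161. ]
(array([ 167.4, -151.4,   10. ]), array([-0.04, -0.03,  0.23]))
```

View pics/w5.png

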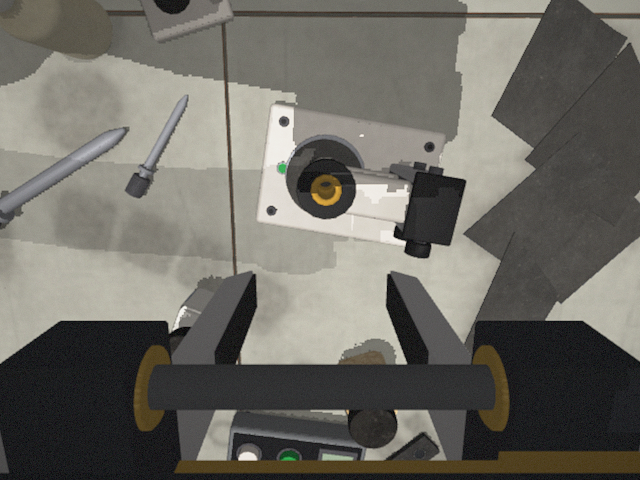

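The wrist view shows the upper brass bush at (326,189) and the small lying plunger at (140,185)–(185,100). The tall plunger's tip is at (125,130), and the rack is at the top edge near (190,10).

Run:
```python
from h import *
print(ray("wrist",(326,189),148).round(1))
i=cv2.imread("pics/w5.png"); h=cv2.cvtColor(i,cv2.COLOR_BGR2HSV)
m=cv2.inRange(h,(12,130,60),(35,255,255)); m[240:]=0
n,l,st,c=cv2.connectedComponentsWithStats(m); j=1+np.argmax(st[1:,4]); cnt=cv2.findContours((l==j).astype(np.uint8),0,2)[0][0]
print(st[j],cv2.fitEllipse(cnt),ray("wrist",cv2.fitEllipse(cnt)[0],148).round(1))
print(proj("top",[422,256,161]),go((422,215,300)))
```

```text
[576.7  77.1 148. ]
[310 174  32  32 738] ((325.7884826660156, 189.77503967285156), (30.626394271850586, 30.916748046875), 48.03559112548828) [576.5  76.5 148. ]
[201.35464051 263.10458278] (array([ 167.4, -151.4,   10. ]), array([-0.04, -0.03,  0.23]))
```

Emit:
send_rows(
  plan=[166,-151,0,0,0,0,60,166,-151,0,0,0,0,60,166,-151,0,0,0,0,60,166,-151,0,0,0,0,60,166,-151,0,0,0,0,60,166,-151,0,0,0,0,60,166,-151,0,0,0,0,60,166,-151,0,0,0,0,60],
)

```text
t: 10.55
tcp_pos: [422.3, 213.4, 310.2]
tcp_rot: [-0.001, 0.706, 0.709, 0.0]
contact_force: [1.1, -0.9, 0.3]
gripper_width: 0.64
```

Run:
```python
from h import *
s,T=pose();print(s['t'],T.round(4).tolist(),s["contact_force"],abs(np.array(s["dq"])).max())
i=bot.get_image("wrist"); cv2.imwrite("pics/w6.png",i)
for k,z in(("plunger_knob",176),("rack",127)):
    for r in bot.recognise(k,"wrist")[:3]:
        uv=np.array(r["location"])*[640,480]; print(k,round(r["p"],2),uv.round(),ray("wrist",uv,z).round(1))
print(proj("wrist",[422,256,176]))
```

```text
10.55 [[-0.0045, 1.0, -0.0005, 422.3377], [1.0, 0.0045, 0.0015, 213.3752], [0.0015, -0.0005, -1.0, 310.2305], [0.0, 0.0, 0.0, 1.0]] [ 1.13406303 -0.85827012  0.34765237] 0.03081194587762738
plunger_knob 0.93 [293. 300.] [400.5 159.4 176. ]
plunger_knob 0.73 [187. 320.] [317.9 141.9 176. ]
plunger_knob 0.72 [321. 170.] [421.8 258.2 176. ]
rack 0.66 [513. 119.] [575.9 295.2 127. ]
rack 0.57 [335. 154.] [433.8 266.9 127. ]
[320.93918846 173.13951134]
```

View pics/w6.png

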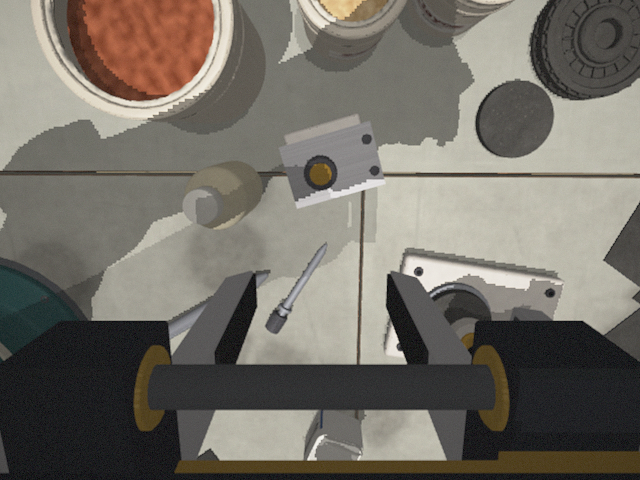

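The racked plunger's brass knob cap is at (320,173), between the bottle (215,200) and the tester. The prior estimate of (422,256) projects to (321,173), so they agree. I'll go above it and check.

Run:
```python
from h import *
i=cv2.imread("pics/w6.png"); h=cv2.cvtColor(i,cv2.COLOR_BGR2HSV)
m=cv2.inRange(h,(12,130,60),(35,255,255)); m[240:]=0;m[:130]=0
n,l,st,c=cv2.connectedComponentsWithStats(m); j=1+np.argmax(st[1:,4]); cnt=cv2.findContours((l==j).astype(np.uint8),0,2)[0][0]
p=ray("wrist",cv2.fitEllipse(cnt)[0],176); print(st[j],cv2.fitEllipse(cnt),p.round(1),go((p[0],p[1],161)))
```

```text
[310 163  22  22 369] ((320.21258544921875, 173.6405487060547), (20.83082389831543, 21.088111877441406), 170.94931030273438) [421.5 255.6 176. ] (array([ 43.3,  -1.7, 149. ]), array([-0.03, -0.03,  0.08]))
```

Emit:
send_rows(
  plan=[42,-1.7,0,0,0,0,60,43.3,-1.7,30,0,0,0,60,43.3,-1.7,60,0,0,0,60,43.3,-1.7,85,0,0,0,60,43.3,-1.7,90,0,0,0,60,43.3,-1.7,90,0,0,0,60,43.3,-1.7,90,0,0,0,60],
)

```text
t: 11.28
tcp_pos: [422.4, 255.2, 221.1]
tcp_rot: [-0.0, 0.707, 0.707, 0.0]
contact_force: [0.1, 0.4, 0.7]
gripper_width: 0.635
```

Run:
```python
from h import *
s,T=pose();print(s['t'],T.round(4).tolist(),s["contact_force"],abs(np.array(s["dq"])).max())
i=bot.get_image("wrist"); cv2.imwrite("pics/w7.png",i)
h=cv2.cvtColor(i,cv2.COLOR_BGR2HSV)
m=cv2.inRange(h,(12,130,60),(35,255,255)); m[330:]=0;m[:150]=0;m[:,:250]=0;m[:,390:]=0
n,l,st,c=cv2.connectedComponentsWithStats(m); j=1+np.argmax(st[1:,4]); cnt=cv2.findContours((l==j).astype(np.uint8),0,2)[0][0]
p=ray("wrist",cv2.fitEllipse(cnt)[0],176); print(st[j],cv2.fitEllipse(cnt),p.round(1),go((p[0],p[1],161)))
```

```text
11.2833 [[0.0, 1.0, 0.0002, 422.3832], [1.0, -0.0, 0.0005, 255.1927], [0.0005, 0.0002, -1.0, 221.0653], [0.0, 0.0, 0.0, 1.0]] [0.08100819 0.37611498 0.74801048] 0.018586667201689486
[305 255  30  29 651] ((319.2334289550781, 268.990966796875), (27.327930450439453, 28.756114959716797), 86.48619079589844) [420.6 257.  176. ] (array([ 1.4, -1.9, 60.5]), array([ 0.05, -0.08,  0.02]))
```

Consistent at (421,256.5). Descend and grip.

Emit:
send_rows(
  plan=[1.4,-1.5,25,0,0,0,60,1.4,-1.5,45,0,0,0,60,1.4,-1.5,56,0,0,0,60,1.4,-1.5,60,0,0,0,60,1.4,-1.5,60.5,0,0,0,60,1.4,-1.5,60.5,0,0,0,60],
)

```text
t: 11.83
tcp_pos: [421.6, 257.2, 161.9]
tcp_rot: [-0.0, 0.707, 0.707, 0.001]
contact_force: [0.0, -0.3, 0.4]
gripper_width: 0.637
```

Emit:
send_rows(
  plan=[0,0,0,0,0,0,10,0,0,0,0,0,0,10,0,0,0,0,0,0,10,0,0,0,0,0,0,10,0,0,0,0,0,0,10,0,0,0,0,0,0,10,0,0,0,0,0,0,10,0,0,0,0,0,0,10],
)

```text
t: 12.5
tcp_pos: [421.6, 257.3, 162.0]
tcp_rot: [-0.0, 0.707, 0.707, 0.001]
contact_force: [-1.8, 0.3, 2.1]
gripper_width: 0.251
```

Run:
```python
from h import *
s,T=pose();print(s['t'],T.round(4).tolist(),s["contact_force"],s["gripper_width"]*94)
```

```text
12.5 [[-0.0002, 1.0, 0.0016, 421.5637], [1.0, 0.0002, 0.0022, 257.2852], [0.0022, 0.0016, -1.0, 162.0312], [0.0, 0.0, 0.0, 1.0]] [-1.77702954  0.29325272  2.06132215] 23.58337879854323
```

Gripped at 23.6 mm, which matches the 24 mm knob. Lifting straight up.

Emit:
send_rows(
  plan=[0,0,-10,0,0,0,10,0,0,-30,0,0,0,10,0,0,-60,0,0,0,10,0,0,-95,0,0,0,10,0,0,-130,0,0,0,10,0,0,-160,0,0,0,10,0,0,-180,0,0,0,10,0,0,-180,0,0,0,10],
)

```text
t: 13.17
tcp_pos: [422.4, 257.1, 346.3]
tcp_rot: [-0.0, 0.707, 0.707, 0.004]
contact_force: [0.4, -0.3, -1.9]
gripper_width: 0.252
```

Run:
```python
from h import *
s,T=pose();print(s['t'],T.round(4).tolist(),s["contact_force"],s["gripper_width"]*94)
print(go((576,77,342)))
for n in("wrist","side"):
    i=bot.get_image(n); cv2.imwrite(f"pics/{n}8.png",i)
    for q,z in (("plunger_knob",0),("plunger_tip",0)):
        for r in bot.recognise(q,n)[:4]: print(n,q,round(r["p"],2),(np.array(r["location"])*[640,480]).round())
print(proj("wrist",(T@[0,0,148,1])[:3]),proj("side",(T@[0,0,148,1])[:3]),proj("side",T[:3,3]))
```

```text
13.1667 [[0.0003, 1.0, 0.0054, 422.4055], [1.0, -0.0003, 0.0063, 257.1446], [0.0063, 0.0054, -1.0, 346.3259], [0.0, 0.0, 0.0, 1.0]] [ 0.44800533 -0.26809426 -1.93066339] 23.67544062037647
(array([-180.1,  153.6,    4. ]), array([ 0.31, -0.36, -0.02]))
wrist plunger_knob 0.8 [244. 317.]
wrist plunger_knob 0.73 [322. 301.]
wrist plunger_tip 0.78 [243. 312.]
wrist plunger_tip 0.67 [321. 301.]
side plunger_knob 0.76 [357. 204.]
side plunger_knob 0.66 [370. 310.]
side plunger_knob 0.53 [252. 289.]
side plunger_knob 0.46 [465. 288.]
side plunger_tip 0.82 [355. 201.]
side plunger_tip 0.69 [464. 287.]
side plunger_tip 0.65 [364. 317.]
[325.39932493 228.31640664] [356.4796798 259.9438273] [359.18191711 176.35963312]
```

The 1.9 N weight shows the plunger is held. Move above the tester, level.

Emit:
send_rows(
  plan=[-180,154,2,0.3,-0.35,0,10,-180,154,2,0.3,-0.35,0,10,-180,154,2,0.3,-0.35,0,10,-180,154,2,0.3,-0.35,0,10,-180,154,2,0.3,-0.35,0,10,-180,154,2,0.3,-0.35,0,10,-180,154,2,0.3,-0.35,0,10,-180,154,2,0.3,-0.35,0,10],
)

```text
t: 14.13
tcp_pos: [575.2, 74.7, 337.7]
tcp_rot: [0.0, 0.708, 0.706, -0.005]
contact_force: [-0.4, -0.0, -3.1]
gripper_width: 0.25
```

Run:
```python
from h import *
s,T=pose();print(s['t'],T.round(4).tolist(),s["contact_force"],abs(np.array(s["dq"])).max())
for n in("wrist","side","top"):
    i=bot.get_image(n); cv2.imwrite(f"pics/{n}9.png",i)
    print(n,"tip",proj(n,(T@[0,0,148,1])[:3]).round(1),"bush",proj(n,[576.5,76.5,148]).round(1))
    for q in ("plunger_tip","upper_bush","lower_bush"):
        for r in bot.recognise(q,n)[:2]: print(n,q,round(r["p"],2),(np.array(r["location"])*[640,480]).round())
w=cv2.imread("pics/wrist9.png")[90:330,220:420]; q=cv2.imread("pics/side9.png")[150:350,180:347]
cv2.imwrite("pics/c9.png",np.hstack([cv2.resize(w,(400,480),interpolation=2),cv2.resize(q,(400,480),interpolation=2)]))
```

```text
14.1333 [[0.0034, 1.0, -0.0065, 575.2067], [1.0, -0.0035, -0.0073, 74.701], [-0.0073, -0.0065, -1.0, 337.7321], [0.0, 0.0, 0.0, 1.0]] [-0.41715468 -0.0082817  -3.08652071] 0.04948815484209528
wrist tip [323.  230.6] bush [325.8 216.2]
wrist plunger_tip 0.78 [323. 300.]
wrist plunger_tip 0.69 [ 56. 204.]
wrist upper_bush 0.84 [363. 199.]
wrist lower_bush 0.62 [362. 201.]
side tip [276.8 223.6] bush [276.1 243.4]
side plunger_tip 0.77 [276. 175.]
side plunger_tip 0.74 [462. 287.]
side upper_bush 0.94 [249. 288.]
side upper_bush 0.17 [322. 230.]
side lower_bush 0.9 [255. 285.]
side lower_bush 0.74 [228. 369.]
top tip [279.4 199.6] bush [279.6 202.2]
top plunger_tip 0.93 [291. 344.]
top plunger_tip 0.23 [293. 216.]
top upper_bush 0.88 [298. 193.]
top upper_bush 0.38 [349. 266.]
top lower_bush 0.66 [299. 198.]
```

View pics/c9.png

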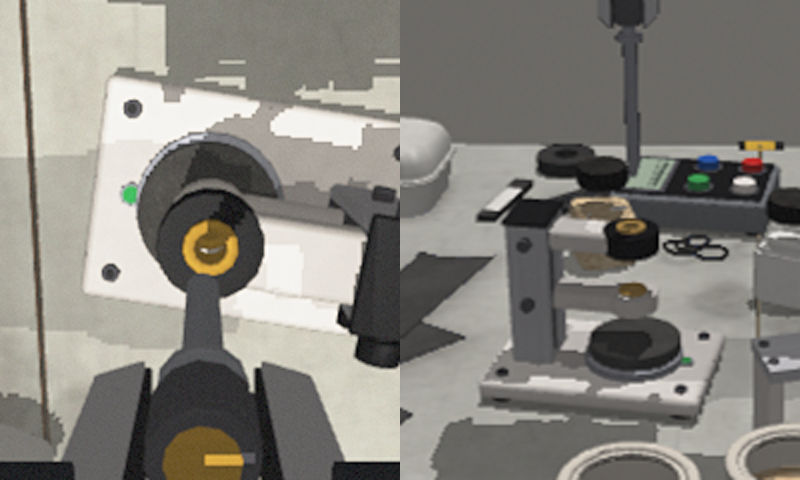

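The wrist crop shows the plunger tip at about pixel (322,228) and the bush centre at (325.5,213). In the side view the tip is at (277.7,221), above the bush at (276.4,244). The plunger hangs along the tool axis. I'll level, settle, and refine with sub-pixel measurements.

Emit:
send_rows(
  plan=[2,1.5,0,-0.37,0.42,0,10,2,1.5,10,-0.37,0.42,0,10,2,1.5,20,-0.37,0.42,0,10,2,1.5,25,-0.37,0.42,0,10,2,1.5,25,-0.37,0.42,0,10,2,1.5,25,-0.37,0.42,0,10,2,1.5,25,-0.37,0.42,0,10],
)

```text
t: 15.32
tcp_pos: [576.3, 78.6, 314.1]
tcp_rot: [-0.0, 0.707, 0.707, 0.001]
contact_force: [-0.6, -0.2, -2.4]
gripper_width: 0.25
```

```bash
cat > m.py <<'E'
from h import *
import sys
s,T=pose();print(s['t'],T.round(4).tolist(),s["contact_force"],abs(np.array(s["dq"])).max())
tip=(T@[0,0,148,1])[:3]; print("tip",tip.round(1))
i=bot.get_image("wrist"); cv2.imwrite(f"pics/{sys.argv[1]}.png",i)
h=cv2.cvtColor(i,cv2.COLOR_BGR2HSV)
m=cv2.inRange(h,(12,110,50),(35,255,255)); m[270:]=0;m[:150]=0;m[:,:270]=0;m[:,380:]=0
n,l,st,c=cv2.connectedComponentsWithStats(m); j=1+np.argmax(st[1:,4]); cnt=cv2.findContours((l==j).astype(np.uint8),0,2)[0][0]
hull=cv2.convexHull(cnt); print(st[j],cv2.fitEllipse(hull)[:2],"bush",ray("wrist",cv2.fitEllipse(hull)[0],148).round(1),"tip proj",proj("wrist",tip).round(1))
cv2.imwrite(f"pics/{sys.argv[1]}c.png",cv2.resize(i[150:330,230:410],(600,600),interpolation=2))
print("level",go((576.5,76.5,T[2,3])))
E
python3 m.py w10
```

```text
15.3167 [[-0.0003, 1.0, 0.0019, 576.3118], [1.0, 0.0003, 0.002, 78.5578], [0.002, 0.0019, -1.0, 314.1361], [0.0, 0.0, 0.0, 1.0]] [-0.55844481 -0.21170575 -2.42302491] 0.004385520230311079
tip [576.6  78.9 166.1]
[307 211  30  28 500] ((321.7493591308594, 225.37034606933594), (29.943193435668945, 30.563289642333984)) bush [576.2  77.4 148. ] tip proj [322.3 228.6]
level (array([-2.1,  0.1,  0.1]), array([ 0.12, -0.12,  0.02]))
```

View pics/w10c.png

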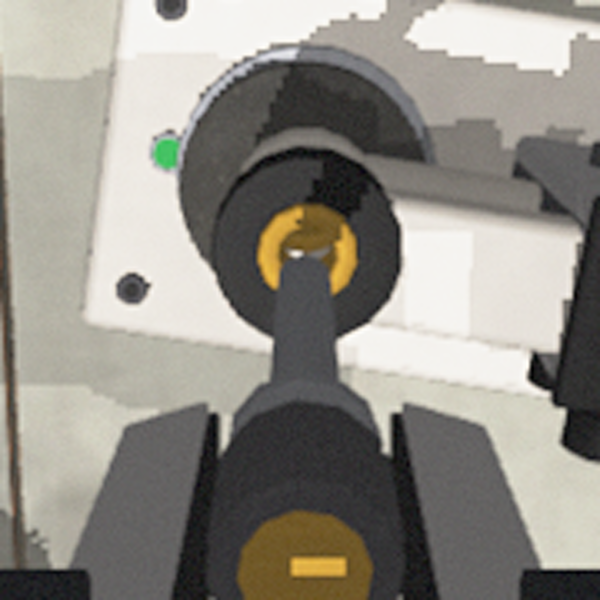

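The tip is at (321.5,228) and the bush ring centre at (322,226), so the tip is about 2 mm too far in +y. I'll correct that and enter gently.

Emit:
send_rows(
  plan=[-1.7,0.3,0,0.12,-0.12,0,10,-1.7,0.3,5,0.12,-0.12,0,10,-1.7,0.3,10,0.12,-0.12,0,10,-1.7,0.3,15,0.12,-0.12,0,10,-1.7,0.3,20,0.12,-0.12,0,10,-1.7,0.3,24,0.12,-0.12,0,10,-1.7,0.3,24,0.12,-0.12,0,10,-1.7,0.3,24,0.12,-0.12,0,10],
)

```text
t: 16.03
tcp_pos: [576.6, 76.9, 290.0]
tcp_rot: [-0.0, 0.707, 0.707, -0.0]
contact_force: [0.3, -0.4, -2.7]
gripper_width: 0.254
```

```bash
python3 m.py w11
```

```text
16.0333 [[-0.0003, 1.0, -0.0004, 576.6317], [1.0, 0.0003, -0.0002, 76.8858], [-0.0002, -0.0004, -1.0, 290.0345], [0.0, 0.0, 0.0, 1.0]] [ 0.29693902 -0.40185074 -2.65716649] 0.009398973956955464
tip [576.6  76.9 142. ]
[306 214  33  30 535] ((321.92388916015625, 229.50387573242188), (31.84876251220703, 32.494937896728516)) bush [576.4  77.5 148. ] tip proj [322.2 228.5]
level (array([-0.4, -0.2,  0.2]), array([-0.  ,  0.  ,  0.01]))
```

View pics/w11c.png

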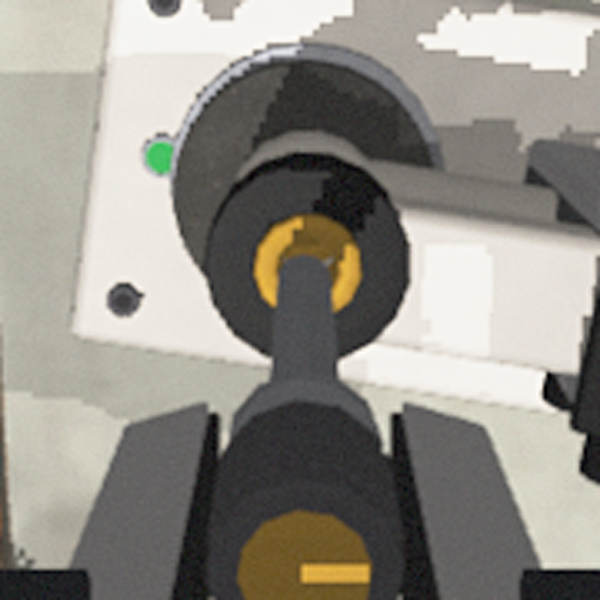

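The tip has entered the bore with no side force. The shaft is about 0.5 mm towards -x, so I'll nudge it and descend.

Emit:
send_rows(
  plan=[0,0.5,3,0,0,0,10,0,0.5,6,0,0,0,10,0,0.5,9,0,0,0,10,0,0.5,12,0,0,0,10,0,0.5,15,0,0,0,10,0,0.5,18,0,0,0,10,0,0.5,20,0,0,0,10,0,0.5,20,0,0,0,10],
)

```text
t: 16.75
tcp_pos: [577.1, 76.9, 269.8]
tcp_rot: [-0.0, 0.707, 0.707, -0.0]
contact_force: [-0.0, 0.3, -3.3]
gripper_width: 0.248
```

```bash
cat > st.py <<'E'
from h import *
s,T=pose();print(s['t'],T.round(4).tolist(),s["contact_force"],np.round(s["ft_torque"],2),s["gripper_width"]*94,go((T[0,3],T[1,3],T[2,3])))
E
python3 st.py
```

```text
16.75 [[-0.0002, 1.0, -0.0005, 577.0979], [1.0, 0.0002, -0.0003, 76.8943], [-0.0003, -0.0005, -1.0, 269.8157], [0.0, 0.0, 0.0, 1.0]] [-0.01955992  0.26779172 -3.31666534] [-0.06  0.09  0.  ] 23.350176729849682 (array([0., 0., 0.]), array([-0.03,  0.02,  0.01]))
```

Emit:
send_rows(
  plan=[0,0,4,0,0,0,10,0,0,8,0,0,0,10,0,0,12,0,0,0,10,0,0,16,0,0,0,10,0,0,20,0,0,0,10,0,0,24,0,0,0,10,0,0,26,0,0,0,10,0,0,26,0,0,0,10],
)

```text
t: 17.42
tcp_pos: [576.9, 76.9, 243.3]
tcp_rot: [-0.0, 0.707, 0.707, -0.001]
contact_force: [0.4, -1.0, -2.7]
gripper_width: 0.249
```

```bash
python3 st.py
python3 - <<'E'
from h import *
i=bot.get_image("side"); cv2.imwrite("pics/s12.png",i)
s,T=pose(); print(proj("side",(T@[0,0,148,1])[:3]),proj("side",[576.8,77,90]))
cv2.imwrite("pics/s12c.png",cv2.resize(i[190:340,200:350],(600,600),interpolation=2))
E
```

```text
17.4167 [[-0.0002, 1.0, -0.0012, 576.8852], [1.0, 0.0002, -0.0005, 76.8647], [-0.0005, -0.0012, -1.0, 243.2897], [0.0, 0.0, 0.0, 1.0]] [ 0.41716294 -1.02762909 -2.71867917] [-0.06  0.1  -0.01] 23.45106246455533 (array([0., 0., 0.]), array([-0.07,  0.03,  0.01]))
[276.5603618  267.00368399] [276.68151037 269.53951974]
```

View pics/s12c.png

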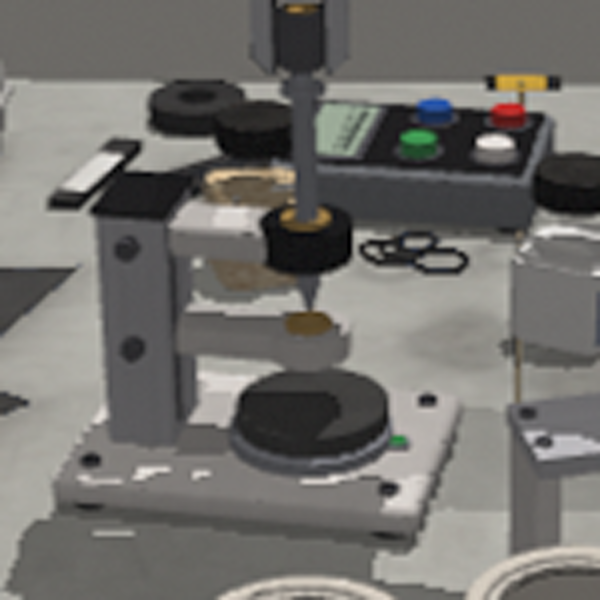

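The side view shows the tip at crop (309,308), through the upper bush and right above the lower one at (309,322). It matches the predicted pixel (276.6,267.0) within about 1 px. I'll continue through the lower bush.

Emit:
send_rows(
  plan=[0,0.1,4,-0.05,0.03,0,10,0,0.1,8,-0.05,0.03,0,10,0,0.1,12,-0.05,0.03,0,10,0,0.1,16,-0.05,0.03,0,10,0,0.1,20,-0.05,0.03,0,10,0,0.1,24,-0.05,0.03,0,10,0,0.1,28,-0.05,0.03,0,10,0,0.1,28,-0.05,0.03,0,10],
)

```text
t: 18.13
tcp_pos: [576.8, 76.8, 214.8]
tcp_rot: [-0.0, 0.707, 0.707, -0.0]
contact_force: [0.4, 0.2, -1.8]
gripper_width: 0.25
```

```bash
python3 st.py
```

```text
18.1333 [[-0.0002, 1.0, -0.0008, 576.7996], [1.0, 0.0002, -0.0002, 76.8488], [-0.0002, -0.0008, -1.0, 214.7705], [0.0, 0.0, 0.0, 1.0]] [ 0.44350258  0.21740875 -1.81490531] [-0.02  0.09  0.03] 23.530682973557838 (array([0., 0., 0.]), array([-0.05,  0.01,  0.01]))
```

Tip at about 67 mm, with no lateral force. The last 19.5 mm go slowly.

Emit:
send_rows(
  plan=[0,0,3,0,0,0,10,0,0,6,0,0,0,10,0,0,9,0,0,0,10,0,0,12,0,0,0,10,0,0,14.5,0,0,0,10,0,0,16.5,0,0,0,10,0,0,18,0,0,0,10,0,0,18.5,0,0,0,10],
)

```text
t: 18.8
tcp_pos: [576.7, 76.9, 196.0]
tcp_rot: [-0.0, 0.707, 0.707, -0.0]
contact_force: [0.9, 0.9, -2.4]
gripper_width: 0.244
```

Emit:
send_rows(
  plan=[0,0,0,0,0,0,10,0,0,0,0,0,0,10,0,0,0,0,0,0,10,0,0,0,0,0,0,10],
)

```text
t: 19.13
tcp_pos: [576.7, 76.8, 196.1]
tcp_rot: [-0.0, 0.707, 0.707, -0.0]
contact_force: [0.5, -0.2, -2.7]
gripper_width: 0.248
```

```bash
python3 st.py
python3 - <<'E'
from h import *
i=bot.get_image("side"); cv2.imwrite("pics/s13.png",i)
s,T=pose(); t=(T@[0,0,148,1])[:3]; uv=proj("side",t); print(t.round(2),uv,"disc top",proj("side",[t[0],t[1],42]))
c=int(round(uv[0])); 
for r in range(int(uv[1])-12,int(uv[1])+10): print(r,i[r,c-5:c+7].mean(1).round().astype(int).tolist())
E
```

```text
19.1333 [[-0.0002, 1.0, -0.0009, 576.7445], [1.0, 0.0002, -0.0002, 76.8157], [-0.0002, -0.0009, -1.0, 196.1344], [0.0, 0.0, 0.0, 1.0]] [ 0.47846028 -0.17145503 -2.6578168 ] [-0.02  0.08  0.03] 23.313433405902213 (array([0., 0., 0.]), array([-0.05,  0.01,  0.01]))
[576.61  76.8   48.12] [277.29829772 287.72231303] disc top [277.37241264 290.34573089]
275 [96, 95, 95, 95, 95, 95, 95, 94, 95, 98, 97, 98]
276 [99, 99, 101, 100, 101, 101, 100, 98, 99, 99, 99, 98]
277 [99, 99, 99, 99, 100, 100, 99, 99, 100, 99, 98, 97]
278 [99, 100, 99, 99, 99, 99, 99, 99, 98, 99, 98, 96]
279 [98, 99, 99, 99, 100, 98, 99, 98, 99, 99, 98, 95]
280 [99, 100, 99, 99, 99, 100, 99, 99, 100, 99, 98, 103]
281 [96, 98, 99, 100, 100, 100, 101, 100, 97, 96, 92, 115]
282 [78, 84, 90, 95, 95, 96, 95, 91, 82, 78, 73, 80]
283 [58, 60, 61, 65, 69, 70, 70, 67, 68, 67, 68, 68]
284 [62, 63, 63, 64, 69, 71, 72, 68, 67, 68, 68, 67]
285 [64, 65, 65, 64, 69, 72, 72, 67, 66, 67, 66, 65]
286 [65, 66, 66, 65, 71, 74, 71, 66, 65, 65, 66, 65]
287 [61, 62, 62, 60, 62, 64, 64, 62, 60, 59, 64, 65]
288 [35, 34, 36, 34, 35, 39, 38, 34, 35, 34, 51, 59]
289 [36, 39, 37, 38, 37, 38, 37, 37, 37, 35, 35, 33]
290 [38, 37, 38, 38, 37, 39, 37, 38, 36, 38, 36, 34]
291 [38, 38, 38, 37, 39, 38, 40, 39, 36, 35, 37, 34]
292 [39, 38, 38, 38, 37, 39, 39, 38, 37, 37, 36, 36]
293 [38, 39, 38, 38, 40, 40, 39, 39, 38, 36, 36, 35]
294 [38, 37, 39, 39, 39, 38, 39, 37, 38, 37, 36, 42]
295 [39, 39, 39, 39, 39, 39, 40, 39, 37, 35, 42, 60]
296 [38, 37, 40, 37, 38, 38, 38, 37, 37, 43, 60, 67]
```

Tip is 6.1 mm above the disc; go down 1 mm more and hold.

Emit:
send_rows(
  plan=[0,0,0.5,0,0,0,10,0,0,1,0,0,0,10,0,0,1,0,0,0,10,0,0,1,0,0,0,10,0,0,1,0,0,0,10,0,0,1,0,0,0,10],
)

```text
t: 19.68
tcp_pos: [576.7, 76.8, 195.1]
tcp_rot: [-0.0, 0.707, 0.707, -0.0]
contact_force: [0.2, 1.1, -3.2]
gripper_width: 0.252
```

```bash
python3 st.py; python3 -c "
from h import *
s=pose()[0]; print(abs(np.array(s['dq'])).max()); print(bot.sign_off())"
```

```text
19.6833 [[-0.0002, 1.0, -0.001, 576.7429], [1.0, 0.0002, -0.0002, 76.8206], [-0.0002, -0.001, -1.0, 195.1113], [0.0, 0.0, 0.0, 1.0]] [ 0.15056979  1.10820661 -3.21860643] [-0.01  0.02 -0.01] 23.652807983720233 (array([0., 0., 0.]), array([-0.06,  0.01,  0.01]))
0.0029734374456411093
the job is handed in; nothing more can be done
None
```

The job is handed in at 19.7 s: the keys were pressed in order, and the arm holds the middle-sized plunger by its knob, through both bushes and clear of the disc.

- **Keys:** I pressed green, blue and white in that order. Each was pushed to its stop (about 63 mm tool height, at least 13.7 N against a 4 N spring) and let up before the next. I kept off the red key.
- **Plunger:** I took the one hanging in the rack, not the tall or the small look-alike. The fingers closed to 23.6 mm on its 24 mm knob. Side forces while threading stayed at about 1 N or less.
- **Final pose:** It is upright to under 0.1° and practically still. The tip works out at about 47 mm above the bench, some 5 mm above the disc, with only the plunger's weight on the wrist.

The tip height comes from the measured arm pose and the rack's known 161 mm knob height. The side picture agreed to about a pixel, roughly 2 mm, when the tip was above the lower bush. At the final height the tip showed only faintly against the disc. I had used all 12 picture views by then, so I read that picture as pixel values instead of viewing it. No check failed. I did not look again at the bystander objects after the last moves.

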